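# Pull a fuse with insulated tongs and hold it up

## Task

One of the four wells on top of the fuse box has no cap and a ceramic fuse stands in it: pick up the insulated tongs by their handles, close the jaws on the fuse where it stands and draw it straight out, never touching the fuse with the fingers. Finish while still holding it up in the tongs for inspection, still and roughly upright, the lower end of the fuse at least 5 cm above the top of the box. Leave the caps and everything else on the bench where they are.

Things in the scene. Friction and masses are not known exactly. Their poses are not given: they have to be found in the camera images.
- fusebox: Fixed bare-metal box, 120 (x) by 250 (y) by 45 mm high, a 26 mm wide, 4 mm high ear at the foot of each short side. Origin: centre of its underside; z up. On top four wells, 25 mm in diameter, 14 mm deep, in a row at x = 0, y = -82.5, -27.5, 27.5, 82.5 mm: three capped, one holds the fuse. Its x axis points away from the robot, within 0.3 rad of the robot's.
- fuse: Cartridge fuse, white ceramic tube with metal sleeves at both ends, a plain cylinder 22 mm in diameter and 58 mm long, about 60 g. It stands upright and loose in one of the four wells: 14 mm inside, 44 mm above the top of the box. Origin: centre of its lower end; z along the fuse, up.
- tongs: Grey plastic tongs lying flat, jaws away from the robot, 247 mm long, 28 mm high, 125 g. Origin: underside, centre line, middle of the gripping place; x towards the jaws, z up. Handles x = -100 to 34 mm, z 0 to 28, 8 mm thick; over their outer faces at the origin 55 mm at rest, 40 mm closed on the fuse (then parallel). Pivot block 40 mm wide at x = -132 to -98. Balance point at the origin.
- tongs_jaw (a point): Middle of the gap between the two jaws, in the tongs' frame at x = 95, y = 0, z = 13 mm. The jaws are flat rubber faces, x = 75 to 115 mm, z = 2 to 24 mm, 6 mm thick; clear gap about 50 mm at rest, about 33 mm with the handles held 46 mm wide (6 to 7 N), a good width for carrying the tongs to the fuse with the jaws still open.
- tongs_left (a joint): Closing angle of the left arm, rad: 0 at rest (wide open), about 0.07 with the jaws on the fuse, stop at 0.11. Both arms swing level about pivots at x = -110 mm and always turn equally, so the tongs stay symmetric. Sprung open: squeezed across the handles at the origin they start to close at about 4 N and reach the fuse at about 8 N; 15 to 25 N holds it firmly.
- cap1: Black plastic cap, a disc 33 mm in diameter and 10 mm high with a plug, loose in one of the other wells. Origin: centre of the disc's underside, level with the top of the box. To be left in place.
- cap2: Black plastic cap, a disc 33 mm in diameter and 10 mm high with a plug, loose in one of the other wells. Origin: centre of the disc's underside, level with the top of the box. To be left in place.
- cap3: Black plastic cap, a disc 33 mm in diameter and 10 mm high with a plug, loose in one of the other wells. Origin: centre of the disc's underside, level with the top of the box. To be left in place.
- screwdriver: Screwdriver lying on the bench. Origin: its underside, near its middle. Bystander, to be left alone.
- tape: Roll of black tape, 90 mm across, 19 mm high. Origin: its underside, near its middle. Bystander, to be left alone.
- meter: Hand multimeter, 160 x 80 x 36 mm. Origin: its underside, near its middle. Bystander, to be left alone.
- carton: Cardboard carton, 70 x 110 x 60 mm, behind the fuse box. Origin: its underside, near its middle. Bystander, to be left alone.
- mug: White mug, 80 mm across, 90 mm high. Origin: its underside, near its middle. Bystander, to be left alone.
- cleaner: Spray can, 60 mm across, 170 mm high. Origin: its underside, near its middle. Bystander, to be left alone.
- connector: Metal coaxial plug, about 45 mm long, 26 mm high, near the robot. Origin: its underside, near its middle. Bystander, to be left alone.
Things that resemble listed ones, but are neither listed nor needed, are in the scene too. Leave any orange or purple look-alike of the fuse alone.

How it is judged:
On the way, in this order (a step that is already met when the one before it is completed fails the run):
1. the tongs are held in the fingers, lifted off the bench (height (world z) of tongs above 0.03 m and contact force between the fingers and tongs above 0.5 N), for 0.2 s.
2. the jaws are closed on the fuse while it still stands in its well (contact force between tongs and fuse above 1 N and z of fuse in the frame of fusebox below 0.043 m and height (world z) of tongs above 0.03 m and x of fuse in the frame of tongs between 0.07 and 0.12 m and y of fuse in the frame of tongs between -0.02 and 0.02 m and value of joint tongs_left above 0.045 rad), for 0.1 s.
At the end, for the whole second after the job is handed in: Fuse held between the jaws, tongs held by the fingers; fuse's lower end at least 48 mm above the box top, within 0.4 rad of upright, under 0.03 m/s, touched by the tongs alone; caps moved under 20 mm, other things under 30 mm (height (world z) of fuse above 0.093 m and angle between fuse's own z axis and vertical below 0.4 rad and contact force between tongs and fuse above 1 N and contact force between the fingers and tongs above 1 N and contact force between fuse and the fingers below 0.1 N and contact force between fuse and the arm below 0.1 N and contact force between each of fuse, tongs and fusebox below 0.05 N and linear speed of fuse below 0.03 m/s and height (world z) of tongs above 0.06 m and x of fuse in the frame of tongs between 0.07 and 0.12 m and y of fuse in the frame of tongs between -0.02 and 0.02 m and value of joint tongs_left above 0.045 rad and distance of each of cap1, cap2, cap3 from where it was at the start of the episode below 0.02 m and distance of each of screwdriver, tape, meter, carton, mug, cleaner, connector from where it was at the start of the episode below 0.03 m); the arm keeps its last pose, push and grip.
It fails at once if the fingers or the arm touch the fuse (contact force between fuse and the fingers above 0.3 N or contact force between fuse and the arm above 0.3 N).
It fails at once if a cap is knocked out of place (20 mm) (distance of any of cap1, cap2, cap3 from where it was at the start of the episode above 0.02 m).
It fails at once if a bystander is moved by more than 30 mm (distance of any of screwdriver, tape, meter, carton, mug, cleaner, connector from where it was at the start of the episode above 0.03 m).
It also fails if it takes over 45 s, if anything falls off the work surface, if the arm or the gripper's body presses on something with over 40 N, if the wrist force passes 120 N, or if a joint passes its speed limit or range.

## Robot

A 7-joint arm with a two-finger parallel gripper is mounted at the origin on the work surface. World frame = base frame: x ahead of the robot, y to its left, z up, the work surface at z = 0. Lengths are in m, angles in rad, forces in N, time in s.
With the tool pointing down it reaches from about 0.4 to 0.85 m from the base axis. Payload 10.4 kg.
Tool frame: the origin (TCP) lies at the very end of the fingers, on their centre line; the grasp point (between the pads) lies r.grip_depth behind it (r.grip_depth is the distance from the TCP to the grasp point, in m); y points along the fingers, z is the direction in which the jaws open and shut, and the axes are right-handed (so a half turn about y gives the same grasp; the last joint's range is limited). The gripper opens to 87 mm and grips with 3 to 60 N. Pads are 19 mm wide; open, the fingers measure 117 mm over their backs; the gripper's body (75 mm by 190 mm) begins 51 mm behind the grasp point.
Start: joints at [-1.152, 0.332, -0.065, 1.46, 0.022, 1.35, -0.088], TCP at [0.267, 0.565, 0.223] pointing down, gripper open.
Joint ranges: [-2.6, 2.6], [-0.5, 2.12], [-1.47, 1.34], [0.16, 2.42], [-1.27, 4.41], [0.06, 2.06], [-2.6, 2.6]. Speed limits (rad/s): [2.22, 2.22, 2.79, 2.79, 3.14, 3.14, 3.14].

## Interface

Orientations are given as a unit quaternion [x, y, z, w].
In Python, from bench import r gives the robot as it stands.
- The arm moves only by the shell command python3 -m jog 'ROWS' [OPENING] [FORCE]. ROWS is JSON, a list of rows, each a list of 6 numbers: the shift along the tool's x, y, z in m, then the turn, a rotation vector about the tool's x, y, z in degrees. A call has 1 to 12 rows; each row shifts and turns the pose as measured when the row begins, along the tool's axes as they then stand; what a row does not reach is not made up. A row lasts 1/12 s, in which the tool goes at most 41.7 mm and 7.16 degrees, less where a joint would pass 70% of its speed; a pose out of reach is approached as far as the arm can. A call with a gripper value outside its range is refused whole. OPENING is the opening, from -1 (shut) to 1 (fully open), so that 0 is half open, set as the call begins (- or left out, the last holds). The fingers move at their own pace and stop on an object; FORCE is the grip in N (left out, the last holds). Time passes only in rows, so rows that do not move let the fingers close. It gives the time, the measured TCP pose, the force and the opening at its end, in the units of the state.
- r.read_state(): the state, without advancing time (a new reading comes with each control period).
- r.camera(name): name is "scene" or "top" or "wrist"; returns a dict with "image" (384x512x3 uint8, red, green, blue), "range_z" (384x512 float32, m along the optical axis (not along the pixel's ray), 0 where there is no reading), "K" (3x3 intrinsics, pixels), "R" (3x3) and "t" (3): a world point X has camera coordinates R X + t. Camera axes: x right, y down, z forward; pixel columns grow to the right and rows downward; lengths in m; the calibration is good to about 2 mm. The wrist camera is an equidistant fisheye: a pixel r from the principal point sees the ray r / f radians off the axis. A picture is of the moment at which its call begins.
- r.close_job(): hands the job in, once; it reports no verdict.
The state is a dict: "time": time; "joint_positions": joint angles; "joint_vel": joint speeds; "joint_torque": joint torques, N m; "ee_pos": TCP position; "eef_rot": TCP orientation; "ft_force": force on the tool from outside, world axes, zero at the start; "torque": the same for the moment, N m; "width": finger opening in m.
Only numpy, scipy, OpenCV 4.12 (cv2) and the standard library are available. Lean on these libraries where they do the work, as an engineer would, in place of code of your own. Each camera call takes 0.05 s, during which the arm holds its last target. There are 200 camera calls.

## Working session

There is one attempt and no reset: what is moved stays moved. The work goes in short steps, Python scripts to look and compute and a shell command to move; the robot and the scene stay as the last step left them, time stands still between calls to the robot, and variables do not carry over. Pictures are saved under pics/ and viewed, about 8 in all and at most 12, crops included, and the job is handed in when it is done.

```bash
mkdir -p pics; ls; python3 - <<'E'
from bench import r
import cv2,numpy as np
s=r.read_state();print({k:np.round(v,3) for k,v in s.items()},r.grip_depth)
for n in("scene","top"):
    c=r.camera(n);np.savez(n+'.npz',**c);cv2.imwrite(f'pics/{n}0.png',c["image"][:,:,::-1]);print(n,c["K"],c["R"],c["t"])
E
```

```text
pics
{'time': np.float64(0.0), 'joint_positions': array([-1.152,  0.333, -0.065,  1.461,  0.022,  1.35 , -0.089]), 'joint_vel': array([-0.001,  0.002, -0.001, -0.002,  0.002,  0.001,  0.001]), 'joint_torque': array([-0.0000e+00, -6.2328e+01,  2.4000e-02, -3.8988e+01, -6.1000e-02,
        4.0000e-02,  0.0000e+00]), 'ee_pos': array([0.267, 0.565, 0.222]), 'eef_rot': array([ 0.69 , -0.155,  0.155, -0.689]), 'ft_force': array([ 0.542, -0.2  ,  0.14 ]), 'torque': array([ 0.051, -0.021,  0.047]), 'width': np.float64(0.087)} 0.0187
scene [[413.76425859   0.         257.7144442 ]
 [  0.         413.76425859 194.17243643]
 [  0.           0.           1.        ]] [[-0.99517639  0.09774051  0.00841076]
 [ 0.04970698  0.57630219 -0.81572361]
 [-0.08457638 -0.8113708  -0.57838072]] [ 5.34507631e-01 -6.28980159e-04  1.18487792e+00]
top [[495.58819653   0.         247.62754613]
 [  0.         495.58819653 199.96992081]
 [  0.           0.           1.        ]] [[-0.00778482 -0.99992799  0.00913333]
 [-0.99825858  0.00723708 -0.05854432]
 [ 0.058474   -0.00957318 -0.99824303]] [0.05622981 0.55707572 1.64599319]
```

```bash
python3 -c "
import cv2,numpy as np
a=cv2.imread('pics/scene0.png');b=cv2.imread('pics/top0.png')
cv2.imwrite('pics/top0b.png',cv2.resize(b,(768,576)))"
```

```text
(no output)
```

View pics/top0b.png

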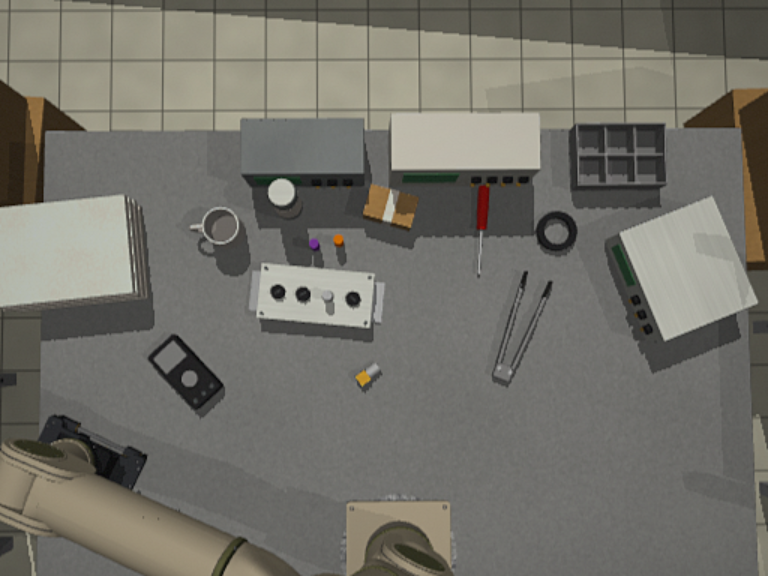

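View pics/scene0.png

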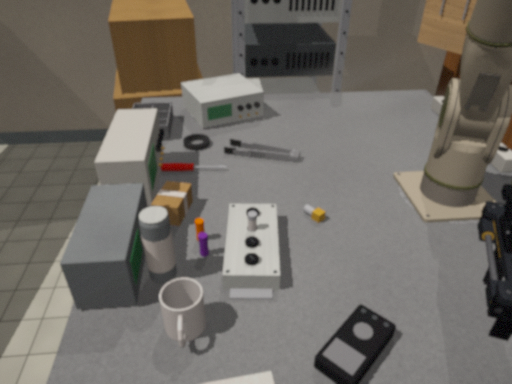

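The top view (768 px scale) shows the tongs with their pivot at (503,373) and jaws at (524,275) and (548,285). The box is centred near (317,297), with the fuse at (327,296) in the well at y = -27.5. The caps are at the other three wells, and the orange and purple look-alikes stand behind the box.

```bash
cat > h.py <<'E'
import numpy as np,cv2
from scipy.spatial.transform import Rotation as Ro
def cast(c,uv,z):
    uv=np.atleast_2d(uv).astype(float);K,R,t=c["K"],c["R"],c["t"]
    d=np.c_[(uv[:,0]-K[0,2])/K[0,0],(uv[:,1]-K[1,2])/K[1,1],np.ones(len(uv))]@R
    C=-R.T@t
    return C+d*((z-C[2])/d[:,2])[:,None]
def cloud(c):
    K,R,t=c["K"],c["R"],c["t"];v,u=np.mgrid[:384,:512];Z=c["range_z"].astype(float)
    P=np.stack([(u-K[0,2])/K[0,0]*Z,(v-K[1,2])/K[1,1]*Z,Z],-1)
    return (P-t)@R
E
python3 - <<'E'
from h import *
c=dict(np.load('top.npz'));P=cloud(c);im=c["image"].astype(int)
print('bench z',np.median(P[200:250,60:90,2]),np.std(P[270:300,300:330,2]))
# tongs
def sel(u0,u1,v0,v1,lo,hi):
    m=np.zeros((384,512),bool);m[v0:v1,u0:u1]=1
    return m&(P[...,2]>lo)&(P[...,2]<hi)
m=sel(320,375,175,260,.015,.045);m=cv2.morphologyEx(m.astype(np.uint8),cv2.MORPH_OPEN,np.ones((2,2)))>0
v,u=np.nonzero(m);X=cast(c,np.c_[u,v],.028);print('n',len(u),np.median(P[m][:,2]))
mu=X[:,:2].mean(0);w,V=np.linalg.eigh(np.cov((X[:,:2]-mu).T));a=V[:,1]*np.sign(V[0,1]);b=np.array([-a[1],a[0]])
s=(X[:,:2]-mu)@a;q=(X[:,:2]-mu)@b
print('mu',mu,'ang',np.arctan2(a[1],a[0]),'s',s.min(),s.max())
for k in np.arange(s.min(),s.max(),.02):
    i=(s>=k)&(s<k+.02);print(round(k-s.min(),3),i.sum(),q[i].min().round(4),q[i].max().round(4))
# box
m=sel(160,265,165,230,.035,.053);v,u=np.nonzero(m)
X=cast(c,np.c_[u,v],.045);rc=cv2.minAreaRect((X[:,:2]*1000).astype(np.float32));print('box',rc,np.median(P[m][:,2]))
m=sel(160,265,165,230,.075,.12);v,u=np.nonzero(m);X=cast(c,np.c_[u,v],.089);print('fuse',len(u),X.mean(0),P[m].max(0))
# connector, driver, tape
for n,a in dict(conn=(232,260,235,265),tape=(353,390,138,170),drv=(312,330,120,186)).items():
    m=sel(*a,.008,.05);v,u=np.nonzero(m);X=cast(c,np.c_[u,v],.015);print(n,X.min(0)[:2],X.max(0)[:2])
# dark caps
g=im.max(-1);m=(g<60);m[:175]=0;m[215:]=0;m[:,:175]=0;m[:,250:]=0
n,l,st,ce=cv2.connectedComponentsWithStats(m.astype(np.uint8))
for i in range(1,n):
    if st[i,4]>15:print('cap',st[i,4],cast(c,ce[i],.055)[0])
E
```

```text
bench z -0.0009000566288330852 0.07901516188349088
n 429 0.02092943409836364
mu [ 0.47214673 -0.26931052] ang -0.35555887972349587 s -0.10009316247415458 0.1462804635026059
0.0 67 -0.0181 0.0217
0.02 60 -0.0207 0.0211
0.04 34 -0.0226 0.0226
0.06 35 -0.0244 0.0238
0.08 33 -0.0263 0.0242
0.1 30 -0.028 0.0254
0.12 37 -0.0308 0.0269
0.14 30 -0.0307 0.0272
0.16 24 -0.0315 0.0275
0.18 24 -0.0342 0.029
0.2 22 -0.035 0.0291
0.22 28 -0.0358 0.0285
0.24 5 0.0222 0.0276
box ((590.2152099609375, 174.53131103515625), (249.61697387695312, 163.52206420898438), 84.27771759033203) 0.044010738309955576
fuse 37 [0.56692047 0.14909988 0.089     ] [0.57669764 0.15733931 0.09569906]
conn [0.34725428 0.01541416] [0.43368033 0.10215837]
tape [ 0.66572841 -0.42780055] [ 0.7583252  -0.31658091]
drv [ 0.60942451 -0.22607278] [ 0.82748142 -0.16570944]
cap 63 [0.57553735 0.25764136 0.055     ]
cap 64 [0.56967005 0.20276192 0.055     ]
cap 63 [0.55915525 0.09420476 0.055     ]
```

```bash
cat > to.py <<'E'
# usage: to.py x y z axisyaw [jog-less]: shift in present tool axes (mm), turn (deg) so that tool z is perpendicular to axisyaw, tool down
import sys;from h import *
from bench import r
x,y,z,a=map(float,sys.argv[1:5]);s=r.read_state();R=Ro.from_quat(s["eef_rot"])
print('tool axes\n',R.as_matrix().round(3),'t',s["time"],'p',s["ee_pos"].round(4),'w',s["width"],'f',s["ft_force"].round(1),'q7',s["joint_positions"].round(2))
print('shift mm',(R.inv().apply(np.array([x,y,z])-s["ee_pos"])*1000).round(1))
for sg in(1,-1):
    zt=sg*np.array([-np.sin(a),np.cos(a),0]);yt=np.array([0,0,-1.]);T=Ro.from_matrix(np.c_[np.cross(yt,zt),yt,zt])
    print('turn',sg,(R.inv()*T).as_rotvec(degrees=True).round(2), 'shift in turned axes',(T.inv().apply(np.array([x,y,z])-s["ee_pos"])*1000).round(1))
E
python3 to.py .5017 -.2815 .2 -.38
```

```text
tool axes
 [[ 0.904 -0.001  0.427]
 [-0.427 -0.001  0.904]
 [ 0.    -1.    -0.001]] t 0.1 p [0.267  0.5647 0.2218] w 0.08707429500080062 f [-0.6 -0.1 -0.3] q7 [-1.15  0.33 -0.06  1.46  0.02  1.35 -0.09]
shift mm [ 573.9   22.7 -664.7]
turn 1 [ 0.07 -3.53 -0.  ] shift in turned axes [ 531.8   21.8 -698.8]
turn -1 [0.0000e+00 1.7647e+02 1.1000e-01] shift in turned axes [-531.8   21.8  698.8]
```

```bash
python3 -m jog '[[0,0,0,0,-3.5,0],[29.8e-3,0,-19.8e-3,0,0,0],[29.8e-3,0,-19.8e-3,0,0,0],[29.8e-3,0,-19.8e-3,0,0,0],[29.8e-3,0,-19.8e-3,0,0,0],[29.8e-3,0,-19.8e-3,0,0,0],[29.8e-3,0,-19.8e-3,0,0,0],[29.8e-3,0,-19.8e-3,0,0,0],[29.8e-3,0,-19.8e-3,0,0,0],[29.8e-3,0,-19.8e-3,0,0,0]]' 1 10
python3 -m jog '[[0.0176,0,-0.0347,0,0,0],[0.0176,0,-0.0347,0,0,0],[0.0176,0,-0.0347,0,0,0],[0.0176,0,-0.0347,0,0,0],[0.0176,0,-0.0347,0,0,0],[0.0176,0,-0.0347,0,0,0],[0.0176,0,-0.0347,0,0,0],[0.0176,0,-0.0347,0,0,0],[0.0176,0,-0.0347,0,0,0],[0.0176,0,-0.0347,0,0,0],[0.0176,0,-0.0347,0,0,0],[0.0176,0,-0.0347,0,0,0]]'
python3 to.py .5017 -.2815 .16 -.38
```

```text
time: 0.93
ee_pos: [0.4497, 0.2955, 0.2163]
eef_rot: [0.698, -0.13, 0.124, -0.693]
ft_force: [0.4, 0.7, 0.1]
width: 0.0873
time: 1.93
ee_pos: [0.4985, -0.1919, 0.2158]
eef_rot: [0.698, -0.13, 0.123, -0.694]
ft_force: [1.1, 1.0, 0.2]
width: 0.087
tool axes
 [[ 0.936 -0.01   0.353]
 [-0.353 -0.004  0.936]
 [-0.008 -1.    -0.007]] t 1.9333 p [ 0.4985 -0.1919  0.2158] w 0.08703939564344153 f [1.1 1.  0.2] q7 [-0.23  0.14  0.57  1.73 -0.07  1.3   1.56]
shift mm [ 35.1  56.1 -82.3]
turn 1 [ 0.43  1.11 -0.47] shift in turned axes [ 36.2  55.8 -82.1]
turn -1 [  -0.74 -178.89   -0.67] shift in turned axes [-36.2  55.8  82.1]
```

```bash
python3 -m jog '[[0.012,0,-0.0275,0.4,1.1,-0.5],[0.012,0,-0.0275,0,0,0],[0.012,0,-0.0275,0,0,0],[0,0.028,0,0,0,0],[0,0.028,0,0,0,0],[0,0,0,0,0,0]]'
python3 to.py .5017 -.2815 .16 -.38
python3 - <<'E'
from h import *
from bench import r
c=r.camera("wrist");np.savez('w1.npz',**c);print(c["K"],c["R"].round(3),c["t"].round(3))
cv2.imwrite('pics/w1.png',c["image"][:,:,::-1])
E
```

```text
time: 2.43
ee_pos: [0.4981, -0.2988, 0.1585]
eef_rot: [0.696, -0.138, 0.139, -0.691]
ft_force: [-0.2, 1.2, -0.6]
width: 0.0869
tool axes
 [[ 0.923  0.001  0.384]
 [-0.384 -0.007  0.923]
 [ 0.003 -1.    -0.006]] t 2.4333 p [ 0.4981 -0.2988  0.1585] w 0.08690120335535352 f [-0.2  1.2 -0.6] q7 [-0.06  0.31  0.63  1.7  -0.19  1.19  1.79]
shift mm [-3.4 -1.6 17.3]
turn 1 [ 0.35 -0.81  0.19] shift in turned axes [-3.1 -1.5 17.4]
turn -1 [ -0.3  179.19   0.55] shift in turned axes [  3.1  -1.5 -17.4]
[[297.31863964   0.         256.24583204]
 [  0.         297.31863964 192.74276551]
 [  0.           0.           1.        ]] [[ 0.384  0.923 -0.006]
 [ 0.895 -0.371  0.246]
 [ 0.225 -0.1   -0.969]] [ 0.085 -0.572  0.186]
```

View pics/w1.png

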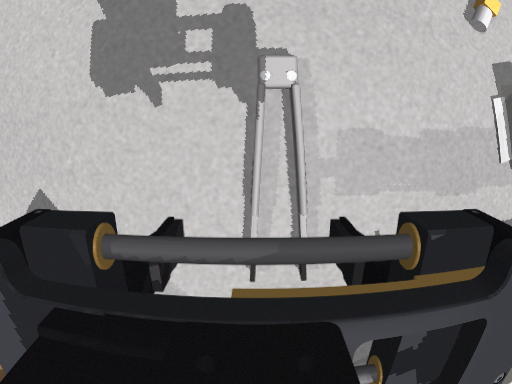

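The wrist view shows the pivot block top at about (263–297, 57–86). The handles run down to (251,213) on the left and (305,213) on the right, between the fingers, with the gripper bar across row 248.

```bash
cat >> h.py <<'E'
def fish(c,uv,z):
    uv=np.atleast_2d(uv).astype(float);K,R,t=c["K"],c["R"],c["t"]
    p=(uv-[K[0,2],K[1,2]])/K[0,0];th=np.linalg.norm(p,axis=1)
    d=np.c_[p/th[:,None]*np.sin(th)[:,None],np.cos(th)]@R
    C=-R.T@t
    return C+d*((z-C[2])/d[:,2])[:,None]
E
python3 - <<'E'
from h import *
c=dict(np.load('w1.npz'));im=c["image"].astype(int);g=im.sum(-1)//3
print('rows near 130,180');
for v in(60,70,130,180,205):print(v,g[v,235:320].tolist())
p=[(263,57),(297,57),(262,86),(298,86)]
print(fish(c,p,.028).round(4))
E
```

```text
rows near 130,180
60 [111, 113, 113, 113, 111, 111, 113, 111, 112, 112, 115, 115, 116, 117, 116, 115, 115, 112, 111, 111, 109, 108, 99, 84, 99, 109, 119, 120, 121, 120, 120, 195, 197, 197, 196, 198, 197, 196, 196, 196, 197, 198, 197, 198, 198, 199, 199, 198, 200, 199, 200, 198, 199, 199, 199, 198, 199, 199, 200, 198, 185, 171, 157, 171, 178, 178, 178, 177, 175, 174, 175, 176, 178, 182, 183, 198, 201, 201, 200, 199, 197, 197, 196, 195, 192]
70 [113, 113, 113, 112, 113, 114, 114, 115, 114, 112, 112, 111, 111, 112, 114, 114, 114, 115, 118, 120, 119, 117, 107, 87, 96, 107, 116, 125, 133, 142, 143, 168, 208, 196, 196, 197, 198, 198, 198, 197, 196, 198, 198, 199, 198, 198, 198, 198, 198, 198, 199, 199, 199, 184, 174, 217, 216, 210, 202, 198, 187, 178, 143, 181, 177, 176, 178, 179, 181, 180, 178, 176, 173, 177, 180, 195, 193, 193, 193, 192, 192, 189, 190, 190, 191]
130 [192, 192, 193, 195, 199, 202, 203, 201, 197, 194, 187, 112, 114, 116, 117, 116, 115, 114, 113, 108, 108, 144, 171, 192, 198, 199, 186, 166, 158, 172, 171, 172, 174, 176, 178, 178, 178, 179, 182, 183, 184, 184, 184, 180, 177,
[... 458 characters left out ...]
1, 186, 155, 119, 120, 119, 119, 119, 120, 107, 79, 67, 87, 125, 154, 176, 192, 196, 185, 158, 176, 184, 186, 186, 184, 183, 182, 183, 183, 182, 178, 175, 172, 178]
205 [202, 200, 196, 195, 192, 192, 193, 196, 197, 183, 117, 117, 117, 117, 116, 109, 110, 146, 168, 190, 200, 192, 166, 150, 176, 175, 175, 176, 177, 180, 182, 183, 184, 185, 184, 181, 180, 179, 175, 177, 181, 191, 196, 195, 197, 197, 197, 197, 199, 199, 201, 200, 197, 195, 192, 171, 127, 117, 119, 116, 115, 108, 84, 67, 74, 115, 148, 171, 185, 196, 184, 159, 170, 176, 177, 178, 177, 179, 179, 181, 181, 182, 184, 197, 195]
[[ 0.3821 -0.244   0.028 ]
 [ 0.3942 -0.2129  0.028 ]
 [ 0.4088 -0.2562  0.028 ]
 [ 0.4218 -0.2234  0.028 ]]
```

```bash
python3 - <<'E'
from h import *
c=dict(np.load('w1.npz'))
F=lambda l:fish(c,l,.027)[:,:2]
m=np.array([F([(259,130),(299.5,130)]).mean(0),F([(256.5,180),(303,180)]).mean(0),F([(255,205),(304,205)]).mean(0),F([(261.5,75),(297,75)]).mean(0)])
print(m,[np.linalg.norm(np.subtract(*F(l))) for l in ([(259,130),(299.5,130)],[(255,205),(304,205)])])
d=m[2]-m[0];print('yaw',np.arctan2(d[1],d[0]))
d=m[2]-m[3];print('yaw',np.arctan2(d[1],d[0]))
u=d/np.linalg.norm(d)
b=F([(280,57)])[0];print('back',b,'origin',b+.132*u)
E
```

```text
[[ 0.45554063 -0.25701678]
 [ 0.50269654 -0.27535245]
 [ 0.52726325 -0.28527809]
 [ 0.4047041  -0.23609838]] [np.float64(0.04014246542173182), np.float64(0.051069906934618395)]
yaw -0.37535456898503944
yaw -0.38160349239637814
back [ 0.38805377 -0.22839666] origin [ 0.51055883 -0.27755466]
```

```bash
python3 to.py .506 -.279 .06 -.38 | tail -3
python3 -m jog '[[0,0.03,0.015,0.3,-0.8,0.2],[0,0.03,0,0,0,0],[0,0.02,0,0,0,0],[0,0,0,0,0,0]]'; python3 to.py .506 -.279 .004 -.38
```

```text
shift mm [ -1.7 100.7  21.6]
turn 1 [ 0.34 -0.79  0.3 ] shift in turned axes [ -0.8 100.9  21. ]
turn -1 [ -0.47 179.21   0.53] shift in turned axes [  0.8 100.9 -21. ]
time: 2.82
ee_pos: [0.5093, -0.284, 0.085]
eef_rot: [0.695, -0.129, 0.135, -0.695]
ft_force: [-0.7, 0.3, -0.2]
width: 0.0867
tool axes
 [[ 0.93   0.009  0.368]
 [-0.368 -0.002  0.93 ]
 [ 0.009 -1.     0.001]] t 2.8167 p [ 0.5093 -0.284   0.085 ] w 0.08672070872007379 f [-0.7  0.3 -0.2] q7 [-0.05  0.39  0.59  1.77 -0.25  1.05  1.82]
shift mm [-5.6 81.   3.3]
turn 1 [-0.08  0.21  0.5 ] shift in turned axes [-4.9 81.   3.4]
turn -1 [ 7.9000e-01 -1.7979e+02  1.3000e-01] shift in turned axes [ 4.9 81.  -3.4]
```

```bash
python3 -m jog '[[-0.004,0.025,0.003,0,0.2,0.5],[0,0.025,0,0,0,0],[0,0.015,0,0,0,0],[0,0,0,0,0,0]]'; python3 to.py .506 -.279 .005 -.38
```

```text
time: 3.15
ee_pos: [0.5127, -0.2789, 0.0268]
eef_rot: [-0.694, 0.129, -0.135, 0.695]
ft_force: [-1.2, 0.3, 0.8]
width: 0.0868
tool axes
 [[ 0.93   0.009  0.367]
 [-0.367  0.     0.93 ]
 [ 0.008 -1.     0.004]] t 3.15 p [ 0.5127 -0.2789  0.0268] w 0.08681978768571573 f [-1.2  0.3  0.8] q7 [-0.03  0.47  0.56  1.81 -0.3   0.94  1.85]
shift mm [-6.4 21.8 -2.6]
turn 1 [-0.2   0.25  0.46] shift in turned axes [-6.2 21.8 -2.6]
turn -1 [   0.72 -179.75    0.32] shift in turned axes [ 6.2 21.8  2.6]
```

```bash
python3 -m jog '[[-0.005,0.012,-0.002,0,0,0.5],[-0.003,0.008,0,0,0,0],[0,0.004,0,0,0,0],[0,0,0,0,0,0]]'; python3 to.py .506 -.279 .005 -.38
```

```text
time: 3.48
ee_pos: [0.5079, -0.2783, 0.0073]
eef_rot: [-0.694, 0.129, -0.133, 0.696]
ft_force: [-0.4, 0.3, 0.9]
width: 0.0869
tool axes
 [[ 0.931  0.007  0.365]
 [-0.365  0.002  0.931]
 [ 0.005 -1.     0.005]] t 3.4833 p [ 0.5079 -0.2783  0.0073] w 0.08685050232882564 f [-0.4  0.3  0.9] q7 [-0.02  0.49  0.54  1.82 -0.32  0.91  1.87]
shift mm [-1.5  2.3 -1.4]
turn 1 [-0.27  0.36  0.3 ] shift in turned axes [-1.5  2.3 -1.4]
turn -1 [   0.48 -179.64    0.42] shift in turned axes [1.5 2.3 1.4]
```

Good depth. Close to 46 mm.

```bash
python3 -m jog '[[0,0.002,0,0,0,0],[0,0,0,0,0,0],[0,0,0,0,0,0],[0,0,0,0,0,0],[0,0,0,0,0,0],[0,0,0,0,0,0],[0,0,0,0,0,0],[0,0,0,0,0,0]]' 0.05 7; python3 to.py .506 -.279 .005 -.38|head -5
python3 - <<'E'
from h import *
from bench import r
c=r.camera("wrist");np.savez('w2.npz',**c)
cv2.imwrite('pics/w2.png',c["image"][:,:,::-1])
E
```

```text
time: 4.15
ee_pos: [0.5093, -0.2791, 0.0076]
eef_rot: [-0.694, 0.128, -0.135, 0.696]
ft_force: [-0.4, 0.5, -0.2]
width: 0.0478
tool axes
 [[ 0.931  0.01   0.365]
 [-0.365  0.001  0.931]
 [ 0.009 -1.     0.005]] t 4.15 p [ 0.5093 -0.2791  0.0076] w 0.047825322945274834 f [-0.4  0.5 -0.2] q7 [-0.02  0.49  0.54  1.82 -0.32  0.91  1.87]
shift mm [-3.1  2.6 -1.2]
```

View pics/w2.png

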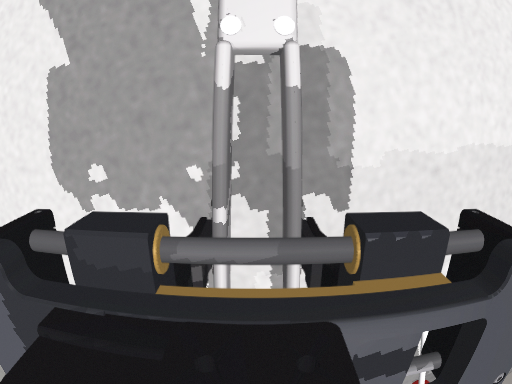

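The wrist view shows the handles gripped, with the pivot block's front edge at row 52 and columns 219–298. Next I'll work out where along the tongs the grip sits, and lift.

```bash
python3 - <<'E'
from h import *
from bench import r
c=dict(np.load('w2.npz'));s=r.read_state()
p=fish(c,[(258,53),(219,53),(298,53),(223,120),(291,120)],.028);R=Ro.from_quat(s["eef_rot"])
print((R.inv().apply(p-s["ee_pos"])*1000).round(1))
E
python3 -m jog '[[0,-0.01,0,0,0,0],[0,-0.02,0,0,0,0],[0,-0.03,0,0,0,0],[0,-0.04,0,0,0,0],[0,-0.04,0,0,0,0],[0,-0.03,0,0,0,0],[0,0,0,0,0,0]]'; python3 to.py .4 0 .16 -.1
python3 - <<'E'
from h import *
from bench import r
c=r.camera("wrist");np.savez('w3.npz',**c);g=c["image"].mean(-1).astype(int);print(g[30:75,258].tolist())
s=r.read_state();R=Ro.from_quat(s["eef_rot"]);p=fish(dict(np.load('w2.npz')),[(258,53)],.028)
E
```

```text
[[-98.3 -21.2   1. ]
 [-98.6 -21.3 -17.5]
 [-98.8 -21.1  20.1]
 [-65.8 -21.  -15.7]
 [-65.9 -20.8  16.7]]
time: 4.78
ee_pos: [0.5043, -0.2791, 0.1861]
eef_rot: [-0.694, 0.131, -0.133, 0.696]
ft_force: [0.6, -0.2, -0.5]
width: 0.0459
tool axes
 [[ 0.93   0.003  0.368]
 [-0.368  0.003  0.93 ]
 [ 0.002 -1.     0.003]] t 4.7833 p [ 0.5043 -0.2791  0.1861] w 0.045884475059273164 f [ 0.6 -0.2 -0.5] q7 [-0.1   0.27  0.63  1.67 -0.17  1.25  1.76]
shift mm [-199.7   26.5  221.1]
turn 1 [ -0.18 -15.84   0.12] shift in turned axes [-131.7   26.1  267.3]
turn -1 [ -0.17 164.16  -0.26] shift in turned axes [ 131.7   26.1 -267.3]
[220, 220, 220, 220, 220, 220, 220, 220, 220, 220, 220, 218, 217, 213, 207, 200, 193, 175, 153, 136, 124, 116, 115, 111, 109, 191, 219, 217, 216, 214, 210, 207, 206, 206, 210, 213, 215, 217, 219, 216, 214, 212, 210, 212, 216]
```

```bash
python3 -m jog '[[0,0,0,0,-3,0],[0,0,0,0,-5,0],[0,0,0,0,-4,0],[0,0,0,0,-2,0],[0,0,0,0,0,0]]'
python3 -m jog '[[-0.003,0,0.015,0,0,0],[-0.006,0,0.03,0,0,0],[-0.0065,0,0.036,0,0,0],[-0.0065,0,0.036,0,0,0],[-0.0065,0,0.036,0,0,0],[-0.0065,0,0.036,0,0,0],[-0.0065,0,0.036,0,0,0],[-0.0065,0,0.036,0,0,0],[-0.0065,0,0.036,0,0,0],[-0.0065,0,0.036,0,0,0],[-0.006,0,0.03,0,0,0],[-0.003,0,0.015,0,0,0]]'; python3 to.py .4705 .1585 .14 -.1
```

```text
time: 5.25
ee_pos: [0.5017, -0.2776, 0.1816]
eef_rot: [-0.704, 0.044, -0.042, 0.708]
ft_force: [0.1, -0.3, -2.0]
width: 0.0456
time: 6.25
ee_pos: [0.473, 0.1172, 0.1737]
eef_rot: [0.705, -0.06, 0.048, -0.705]
ft_force: [0.5, 0.7, -1.2]
width: 0.046
tool axes
 [[ 0.988 -0.016  0.152]
 [-0.152  0.001  0.988]
 [-0.016 -1.    -0.002]] t 6.25 p [0.473  0.1172 0.1737] w 0.045976966022837254 f [ 0.5  0.7 -1.2] q7 [-0.58  0.07  0.26  1.88 -0.03  1.21  1.11]
shift mm [-8.2 33.8 40.5]
turn 1 [ 0.06 -3.   -0.94] shift in turned axes [-6.6 33.7 40.9]
turn -1 [1.46e+00 1.77e+02 1.00e-01] shift in turned axes [  6.6  33.7 -40.9]
```

```bash
python3 -m jog '[[-0.003,0.008,0.018,0,-3,-0.9],[-0.003,0.012,0.012,0,0,0],[0,0.006,0.005,0,0,0],[0,0,0,0,0,0],[0,0,0,0,0,0]]'; python3 to.py .4705 .1585 .14 -.1
python3 - <<'E'
from h import *
from bench import r
o=[]
for n in("scene","top"):
    c=r.camera(n);np.savez(n+'2.npz',**c);im=c["image"][:,:,::-1]
    o.append(cv2.resize(im[150:280,190:320] if n=="scene" else im[130:260,160:290],(400,400),interpolation=cv2.INTER_CUBIC))
cv2.imwrite('pics/h1.png',np.hstack(o))
E
```

```text
time: 6.67
ee_pos: [0.4681, 0.1584, 0.1439]
eef_rot: [0.707, -0.036, 0.032, -0.705]
ft_force: [0.4, -1.0, -1.4]
width: 0.0457
tool axes
 [[ 0.995 -0.005  0.097]
 [-0.097 -0.003  0.995]
 [-0.005 -1.    -0.003]] t 6.6667 p [0.4681 0.1584 0.1439] w 0.04565804698189654 f [ 0.4 -1.  -1.4] q7 [-0.63  0.11  0.22  1.91 -0.03  1.14  1.08]
shift mm [2.4 3.9 0.4]
turn 1 [ 0.18  0.19 -0.29] shift in turned axes [2.4 3.9 0.4]
turn -1 [  -0.45 -179.81   -0.27] shift in turned axes [-2.4  3.9 -0.4]
```

View pics/h1.png

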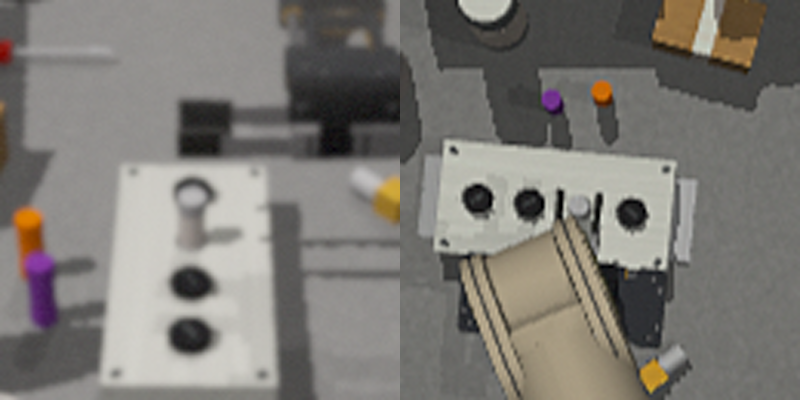

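In the top half, the two black jaws (crop cols 559 and 597) straddle the fuse at (579,206). The scene half shows the tongs clear above the box. Measuring both.

```bash
python3 - <<'E'
from h import *
c=dict(np.load('top2.npz'));s=3.0769
f=lambda u,v,z:cast(c,((u-400)/s+160-.34,v/s+130-.34),z)[0].round(4)
print('jaws',f(559,206,.16),f(597,211,.16),'fuse',f(579,206,.089),'caps',f(478,199,.055),f(530,203,.055),f(632,213,.055))
g=c["image"].mean(-1).astype(int);print(g[188:206,207:229])
P=cloud(c);m=np.zeros((384,512),bool);m[180:212,205:232]=1
m1=m&(P[...,2]>.075)&(P[...,2]<.11);v,u=np.nonzero(m1);print('fuse',cast(c,np.c_[u,v],.089).mean(0),len(u))
m1=m&(P[...,2]>.13)&(P[...,2]<.2)&(g<80);v,u=np.nonzero(m1);X=cast(c,np.c_[u,v],.16);k=X[:,1]>X[:,1].mean();print('jaws',X[k].mean(0),X[~k].mean(0),X.max(0),X.min(0),len(u))
E
```

```text
jaws [0.5602 0.1645 0.16  ] [0.5549 0.1267 0.16  ] fuse [0.5647 0.1482 0.089 ] caps [0.5752 0.2572 0.055 ] [0.5705 0.202  0.055 ] [0.5591 0.0935 0.055 ]
[[181 182 181 183 185 183 183 182 183 181 181 182 184 182 184 182 185 185
  183 183 182 182]
 [181 182 181 182 184 184 184 183 181 181 182 183 182 183 184 185 185 184
  183 182 182 184]
 [181 183 183 189 167 189 189 184 181 181 181 181 181 183 182 184 184 184
  183 184 182 184]
 [186 185 181 169 105 130 164 187 186 184 183 184 183 184 181 183 186 188
  189 183 181 182]
 [179 178 173 144  37   0 129 189 188 185 187 188 188 187 187 190 174 134
  147 189 187 183]
 [174 173 178 149  46   0 130 181 179 174 177 169 168 176 187 196 140  29
   65 188 190 185]
 [176 176 180 155  51   1 130 174 167 159 168 155 155 139 166 199 106  21
   38 189 188 184]
 [178 176 180 133  42   0 160 173 164 159 164 158 162 143 117 187  88  17
   37 191 188 185]
 [180 176 181 113  34   0 184 170 164 163 163 157 163 168 114 162  83  17
   67 190 190 188]
 [186 176 182 115  35   0 183 147 161 167 163 159 167 175 106 148  68  13
  120 192 190 180]
 [192 185 190 100
[... 218 characters left out ...]
  69  59  91 166  57   0
  200 195 188 182]
 [186 190 191  88  78  47 122 115 119 104  79  92  85  92 115 133  40  27
  197 193 188 191]
 [186 190 156 102 114  74  78 121 129 134  69 105 113 119 122  65  20  53
  197 194 186 188]
 [187 194 143 115 122 113  53 130 137 143  73  87 114 117 123  56  16  73
  168 186 182 184]
 [166 159 108 122 130 137  66 106 138 143 120  85  96 118 123  55  15  69
  172 186 184 183]
 [120 113  90 131 133 141  88  77 140 143 149  98  68  89 122  68  46  63
  194 190 186 186]]
fuse [0.56692047 0.14909988 0.089     ] 37
jaws [0.56203287 0.16395584 0.16      ] [0.54949994 0.12718359 0.16      ] [0.57432258 0.16552839 0.16      ] [0.52497367 0.12258624 0.16      ] 48
```

```bash
python3 -m jog '[[0.002,0.012,0,0.2,0.2,-0.3],[0,0.012,0,0,0,0],[0,0.008,0,0,0,0],[0,0,0,0,0,0],[0,0,0,0,0,0]]'; python3 to.py .4705 .1585 .105 -.1
python3 - <<'E'
from h import *
from bench import r
o=[]
for n in("scene","top"):
    c=r.camera(n);np.savez(n+'3.npz',**c);im=c["image"][:,:,::-1]
    o.append(cv2.resize(im[180:240,220:280] if n=="scene" else im[170:220,193:243],(400,400),interpolation=cv2.INTER_CUBIC))
cv2.imwrite('pics/h2.png',np.hstack(o))
E
```

```text
time: 7.18
ee_pos: [0.4726, 0.1539, 0.1126]
eef_rot: [-0.705, 0.037, -0.04, 0.707]
ft_force: [0.3, -0.2, -1.8]
width: 0.0456
tool axes
 [[ 0.994  0.004  0.108]
 [-0.108  0.001  0.994]
 [ 0.003 -1.     0.002]] t 7.1833 p [0.4726 0.1539 0.1126] w 0.04555126236596688 f [ 0.3 -0.2 -1.8] q7 [-0.62  0.14  0.23  1.94 -0.04  1.06  1.09]
shift mm [-2.6  7.6  4.3]
turn 1 [-0.1 -0.5  0.2] shift in turned axes [-2.6  7.6  4.3]
turn -1 [-3.100e-01  1.795e+02 -1.600e-01] shift in turned axes [ 2.6  7.6 -4.3]
```

View pics/h2.png

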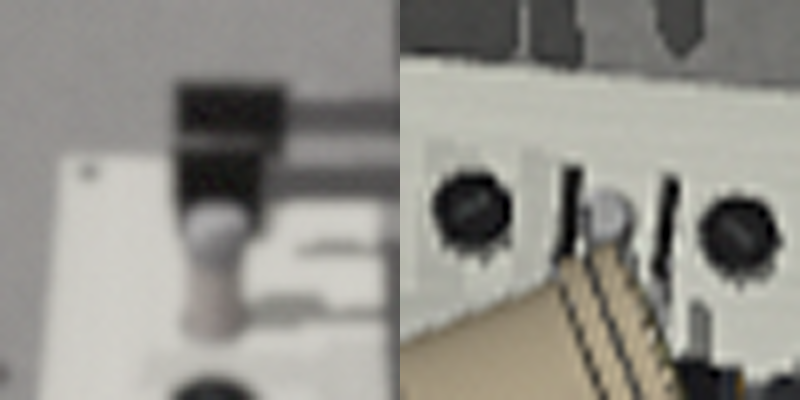

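The top half shows the fuse at (607,213), off centre between the jaws (570 and 665, tips at row about 168). The jaws need to go left by a few mm; the fore-aft position looks right.

```bash
python3 - <<'E'
from h import *
c=dict(np.load('top3.npz'))
f=lambda u,v,z:cast(c,((u-400)/8+193-.44,v/8+170-.44),z)[0].round(4)
l,rr,fu=f(570,213,.129),f(664,213,.129),f(607,213,.089)
print(l,rr,fu,'lateral need',fu[1]-(l+rr)[1]/2,'tip',f(572,166,.129),f(671,178,.129))
E
python3 -m jog '[[0,0,0.004,0,0,0],[0,0,0.001,0,0,0],[0,0,0,0,0,0]]'; python3 to.py .472 .158 .105 -.1
```

```text
[0.5635 0.1587 0.129 ] [0.5632 0.122  0.129 ] [0.566  0.1462 0.089 ] lateral need 0.005849999999999994 tip [0.5819 0.1579 0.129 ] [0.5769 0.1192 0.129 ]
time: 7.53
ee_pos: [0.4739, 0.16, 0.114]
eef_rot: [-0.705, 0.036, -0.04, 0.707]
ft_force: [0.2, -0.0, -1.5]
width: 0.0461
tool axes
 [[ 0.994  0.005  0.108]
 [-0.108  0.003  0.994]
 [ 0.005 -1.     0.003]] t 7.5333 p [0.4739 0.16   0.114 ] w 0.046087830880459014 f [ 0.2 -0.  -1.5] q7 [-0.62  0.14  0.22  1.94 -0.04  1.06  1.08]
shift mm [-1.7  9.  -2.2]
turn 1 [-0.18 -0.48  0.3 ] shift in turned axes [-1.7  9.  -2.1]
turn -1 [ -0.46 179.52  -0.27] shift in turned axes [1.7 9.  2.1]
```

```bash
python3 -m jog '[[0,0.008,0,0,-0.4,0.2],[0,0.002,0,0,0,0],[0,0,0,0,0,0],[0,0,0,0,0,0]]'; python3 to.py .472 .16 .07 -.1
python3 - <<'E'
from h import *
from bench import r
o=[]
for n in("scene","top"):
    c=r.camera(n);np.savez(n+'4.npz',**c);im=c["image"][:,:,::-1]
    o.append(cv2.resize(im[180:240,220:280] if n=="scene" else im[170:220,193:243],(400,400),interpolation=cv2.INTER_CUBIC))
cv2.imwrite('pics/h3.png',np.hstack(o))
E
```

```text
time: 7.87
ee_pos: [0.4741, 0.1606, 0.1033]
eef_rot: [-0.705, 0.034, -0.036, 0.707]
ft_force: [0.2, -0.1, -0.9]
width: 0.0458
tool axes
 [[ 0.995  0.002  0.099]
 [-0.099  0.003  0.995]
 [ 0.002 -1.     0.004]] t 7.8667 p [0.4741 0.1606 0.1033] w 0.04583481682592629 f [ 0.2 -0.1 -0.9] q7 [-0.62  0.16  0.22  1.94 -0.04  1.04  1.09]
shift mm [-2.1 33.3 -1. ]
turn 1 [-0.2   0.03  0.11] shift in turned axes [-2.  33.3 -0.8]
turn -1 [ 1.7000e-01 -1.7997e+02  3.2000e-01] shift in turned axes [ 2.  33.3  0.8]
```

View pics/h3.png

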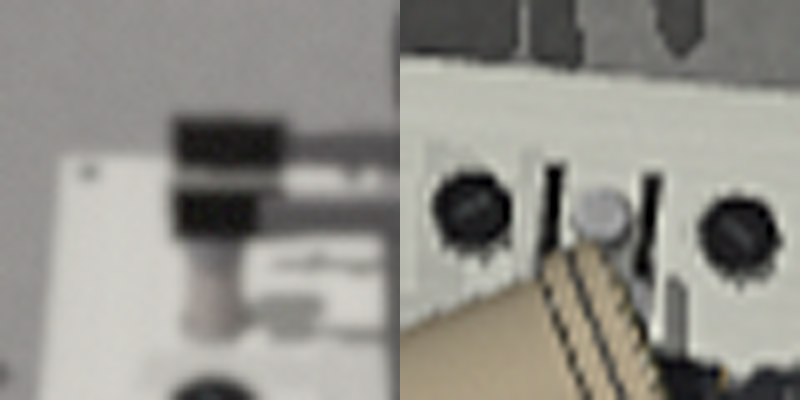

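The jaws (550 and 647) are now centred on the fuse (602) to about 1 mm, and the fore-aft position is good. Descending around it.

```bash
python3 -m jog '[[-0.001,0.01,0.0005,0,0,0.1],[0,0.01,0,0,0,0],[0,0.008,0,0,0,0],[0,0.003,0,0,0,0],[0,0,0,0,0,0]]'; python3 to.py .473 .161 .07 -.1
python3 - <<'E'
from h import *
from bench import r
o=[]
for n in("scene","top"):
    c=r.camera(n);im=c["image"][:,:,::-1]
    o.append(cv2.resize(im[180:240,220:280] if n=="scene" else im[170:220,193:243],(400,400),interpolation=cv2.INTER_CUBIC))
cv2.imwrite('pics/h4.png',np.hstack(o))
E
```

```text
time: 8.38
ee_pos: [0.4729, 0.1613, 0.0689]
eef_rot: [-0.705, 0.035, -0.035, 0.707]
ft_force: [0.9, 0.7, -1.1]
width: 0.0463
tool axes
 [[ 0.995  0.     0.1  ]
 [-0.1    0.004  0.995]
 [ 0.    -1.     0.004]] t 8.3833 p [0.4729 0.1613 0.0689] w 0.046306983144991536 f [ 0.9  0.7 -1.1] q7 [-0.62  0.21  0.22  1.97 -0.06  0.97  1.1 ]
shift mm [ 0.1 -1.1 -0.2]
turn 1 [-0.2   0.01  0.  ] shift in turned axes [ 0.1 -1.1 -0.2]
turn -1 [   0.   -179.99    0.32] shift in turned axes [-0.1 -1.1  0.2]
```

View pics/h4.png

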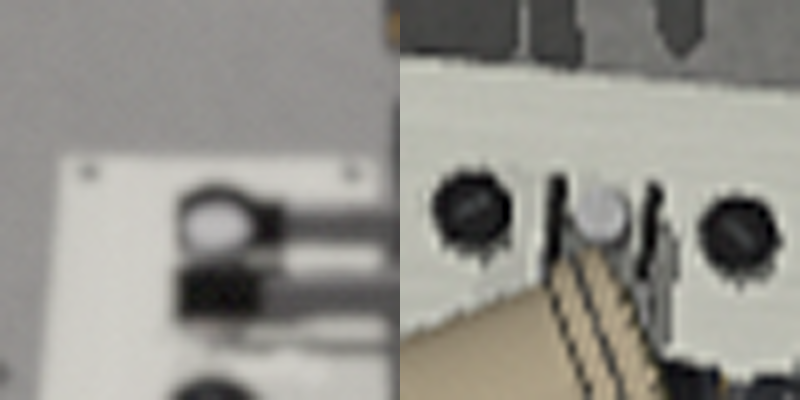

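The fuse (602,212) stands upright between the jaws (555 and 652), with its top just proud of them. Closing gradually.

```bash
python3 -m jog '[[0,0,0,0,0,0],[0,0,0,0,0,0],[0,0,0,0,0,0],[0,0,0,0,0,0],[0,0,0,0,0,0],[0,0,0,0,0,0]]' -1 12; python3 -m jog '[[0,0,0,0,0,0],[0,0,0,0,0,0],[0,0,0,0,0,0],[0,0,0,0,0,0],[0,0,0,0,0,0],[0,0,0,0,0,0]]' -1 22; python3 to.py .473 .161 .07 -.1|head -4
```

```text
time: 8.98
ee_pos: [0.4741, 0.1617, 0.071]
eef_rot: [-0.704, 0.034, -0.036, 0.708]
ft_force: [0.2, 1.0, -1.7]
width: 0.0399
time: 9.48
ee_pos: [0.4741, 0.1617, 0.0712]
eef_rot: [-0.704, 0.034, -0.036, 0.708]
ft_force: [-0.5, 0.4, -1.2]
width: 0.0397
tool axes
 [[ 0.995  0.003  0.1  ]
 [-0.1    0.005  0.995]
 [ 0.003 -1.     0.005]] t 9.4833 p [0.4741 0.1617 0.0712] w 0.039683977463421866 f [-0.5  0.4 -1.2] q7 [-0.62  0.2   0.22  1.97 -0.06  0.97  1.1 ]
```

Width is 39.7 mm, which matches closed on the fuse (40 mm). Drawing it straight up by about 95 mm.

```bash
python3 -m jog '[[0,-0.006,0,0,0,0],[0,-0.01,0,0,0,0],[0,-0.012,0,0,0,0],[0,-0.012,0,0,0,0],[0,-0.012,0,0,0,0],[0,-0.012,0,0,0,0],[0,-0.012,0,0,0,0],[0,-0.01,0,0,0,0],[0,-0.006,0,0,0,0],[0,-0.003,0,0,0,0],[0,0,0,0,0,0],[0,0,0,0,0,0]]'; python3 -m jog '[[0,0,0,0,0,0],[0,0,0,0,0,0],[0,0,0,0,0,0]]'; python3 to.py .473 .161 .17 -.1|head -5
python3 - <<'E'
from h import *
from bench import r
o=[]
for n in("scene","top"):
    c=r.camera(n);np.savez(n+'5.npz',**c);im=c["image"][:,:,::-1]
    o.append(cv2.resize(im[130:250,200:320] if n=="scene" else im[140:260,160:280],(400,400),interpolation=cv2.INTER_CUBIC))
cv2.imwrite('pics/h5.png',np.hstack(o))
E
```

```text
time: 10.48
ee_pos: [0.4741, 0.1609, 0.1779]
eef_rot: [-0.704, 0.034, -0.038, 0.709]
ft_force: [0.3, -0.0, -2.2]
width: 0.0393
time: 10.73
ee_pos: [0.4734, 0.1606, 0.1764]
eef_rot: [-0.704, 0.034, -0.037, 0.708]
ft_force: [-0.4, -0.1, -1.7]
width: 0.0398
tool axes
 [[ 0.995  0.004  0.101]
 [-0.101  0.005  0.995]
 [ 0.003 -1.     0.006]] t 10.7333 p [0.4734 0.1606 0.1764] w 0.03980097715383966 f [-0.4 -0.1 -1.7] q7 [-0.63  0.08  0.23  1.86 -0.02  1.19  1.07]
shift mm [-0.5  6.4  0.3]
```

View pics/h5.png

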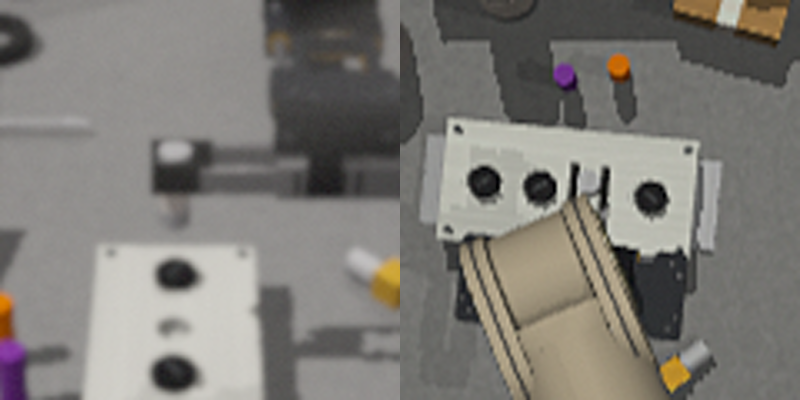

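The scene half shows the fuse upright in the jaws at (175,180), its well empty at (175,327) and the caps in place. It rose about 105 mm, so its lower end is about 91 mm above the box top. Handing in.

```bash
python3 -m jog '[[0,0,0,0,0,0],[0,0,0,0,0,0]]'; python3 -c "
from bench import r
import numpy as np
print(np.abs(r.read_state()['joint_vel']).max());print(r.close_job())"
```

```text
time: 11.0
ee_pos: [0.4732, 0.1605, 0.176]
eef_rot: [-0.704, 0.035, -0.037, 0.708]
ft_force: [0.6, 0.0, -2.0]
width: 0.0398
0.0023444436671774087
the job is handed in; nothing more can be done
None
```

I picked up the tongs by their handles and carried them over with the jaws open. I lowered the jaws around the fuse in its well at y = -27.5 mm, closed them with 22 N and drew the fuse straight up about 105 mm. The job was handed in at about 11 s of the 45 s allowed, and it reported no verdict.

**Last checks:**
- **Grip:** the handles stayed at 39.8 mm, which matches the jaws being closed on the fuse.
- **Fuse:** it looked upright in the jaws with its well empty. By the tool's rise, its lower end was about 91 mm above the box top.
- **Stillness:** the arm was at rest, with joint speeds of 0.002 rad/s or less.
- **Everything else:** in the last pictures (crops around the box), the caps and the orange and purple look-alikes looked unmoved. I did not measure this, or recheck all the other bench items.

**Disagreements:** the top and wrist cameras differed by about 6–9 mm on where the tongs lay, so I aimed between the two. Over the fuse, the jaws showed about 5 mm off to the side in the top camera compared with the arm's own position reading. I centred the jaws using the top picture, and the fuse ended up between them.

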